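Hang the rinsed centrifuge bucket to dry

TASK

The rinsed centrifuge bucket standing on the bench has to dry upside down. First lay it on its side on top of the two raised rails of the rail rest and let go of it there; then take it again the other way, turn it mouth down and lower it gently, without dropping it, over the free drying post, so that it hangs straight with its inside floor resting on the post's tip. Leave the bucket that is already drying, the squeeze bottle and everything else where they are.

Things in the scene. Friction and masses are not known exactly. Their poses are not given: they have to be found in the camera images.
- bucket: The bucket to dry: a plain round aluminium cup with straight sides, 50 mm outside diameter, 80 mm tall, wall 4 mm (bore 42 mm), closed end 6 mm thick with a black rubber edge; about 0.2 kg. It starts standing on the bench, mouth up. Origin: centre of the outside of the closed end; its z axis runs along the cup's axis towards the open mouth (mouth plane at z = 80 mm).
- bucket_mid (a point): Centre of that bucket, on its axis, halfway along it (40 mm from either end). Axes as the bucket's.
- bucket_floor (a point): Centre of that bucket's inside floor, on its axis, 6 mm from the outside of the closed end, 74 mm from the mouth plane. Axes as the bucket's.
- rest: Rail rest, fixed to the bench: two parallel round steel rails 8 mm thick and 118 mm long, their axes 28 mm apart and 56 mm above the bench (tops at 60 mm), on two steel uprights 36 mm wide (80 mm apart) over a white base plate of 90 x 130 x 8 mm. Origin: centre of the base's underside; the rails run along its y axis, z is up.
- rest_axis (a point): Midway along the rail rest, 81.4 mm above the bench: the bucket's axis passes through here, parallel to the rest's y axis, when it lies on its side in the groove between the two rails. Axes as the rest's.
- post_free: The free drying post, fixed to the bench: an upright round steel post 18 mm in diameter with a flat tip 105 mm above the bench, on a round grey base 90 mm across and 10 mm thick. It carries nothing. Origin: centre of the base's underside, z up.
- post_free_tip (a point): Centre of the tip of the free post, 105 mm above the bench. A bucket hanging on it has its closed end's outside at 111 mm and its rim at 31 mm above the bench.
- post_used: The other drying post, equal to the free one, fixed to the bench; another bucket hangs on it. Origin: centre of the base's underside, z up.
- hung_bucket: Bucket of the same make that already dries mouth down on the other post; to be left alone. 50 mm in diameter, 80 mm tall. Origin: centre of its mouth plane (its lower end, 31 mm above the bench), z up towards the closed end; its top is at 111 mm.
- tube_rack: Bystander: white rack of capped sample tubes, fixed, 75 x 150 mm, 97 mm tall. Origin: centre of its underside, z up.
- squeeze_bottle: Bystander: loose brown plastic squeeze bottle with a thin nozzle, 60 mm in diameter, 160 mm tall. Origin: centre of its underside, z up.
- stopper_box: Bystander: low open cardboard box of rubber stoppers, fixed, 70 x 110 x 45 mm. Origin: centre of its underside, z up.
Things that resemble listed ones, but are neither listed nor needed, are in the scene too. What is shaped like the post_free but orange or yellow is not meant.

How it is judged:
On the way:
1. the bucket lies on its side on the rails of the rest, let go of and still (angle between bucket's own z axis and vertical between 1.37 and 1.77 rad and height (world z) of bucket_mid above 0.074 m and contact force between bucket and rest above 0.5 N and contact force between bucket and the arm below 0.1 N and contact force between bucket and the fingers below 0.1 N and linear speed of bucket below 0.03 m/s), for 0.2 s.
At the end, for the whole second after the job is handed in: The bucket hangs mouth down on the free post, at rest and let go of: its axis within 0.15 rad of upright, the centre of its inside floor within 13 mm sideways and 5 mm in height of the post's tip, its weight on the post. The other bucket and the squeeze bottle are where they were (angle between bucket's own z axis and vertical above 2.99 rad and horizontal distance between bucket_floor and post_free_tip below 0.013 m and z of bucket_floor in the frame of post_free between 0.1 and 0.11 m and contact force between bucket and post_free above 0.5 N and linear speed of bucket below 0.03 m/s); the robot touches nothing.
It fails at once if the bucket is dropped (it falls from the fingers by more than about 10 mm) (contact force between bucket and the fingers below 0.1 N and linear speed of bucket above 0.45 m/s).
It fails at once if the bucket already drying is disturbed (moved by more than 15 mm) (distance of hung_bucket from where it was at the start of the episode above 0.015 m).
It fails at once if the squeeze bottle is pushed by more than 20 mm or knocked over (distance of squeeze_bottle from where it was at the start of the episode above 0.02 m or angle between squeeze_bottle's own z axis and vertical above 0.5 rad).
It fails at once if the bucket is driven onto the post (more than 40 N between them) (contact force between bucket and post_free above 40 N).
It also fails if it takes over 58 s, if anything falls off the work surface, if the arm or the gripper's body presses on something with over 40 N, if the wrist force passes 120 N, or if a joint passes its speed limit or range.

ROBOT

A 7-joint arm with a two-finger parallel gripper is mounted at the origin on the work surface. World frame = base frame: x ahead of the robot, y to its left, z up, the work surface at z = 0. Lengths are in m, angles in rad, forces in N, time in s.
With the tool pointing down it reaches from about 0.4 to 0.85 m from the base axis. Payload 10.4 kg.
Tool frame: the origin (TCP) lies at the very end of the fingers, on their centre line; the grasp point (between the pads) lies 19 mm behind it; z points along the fingers, y is the line along which they close (so a half turn about z gives the same grasp; the last joint's range is limited). The gripper opens to 87 mm and grips with 3 to 60 N. Pads are 19 mm wide; open, the fingers measure 117 mm over their backs; the gripper's body (75 mm by 190 mm) begins 51 mm behind the grasp point.
Start: joints at [1.29, 0.332, -0.065, 1.46, 0.022, 1.35, -0.088], TCP at [0.159, -0.604, 0.223] pointing down, gripper open.
Joint ranges: [-2.6, 2.6], [-0.5, 2.12], [-1.47, 1.34], [0.16, 2.42], [-1.27, 4.41], [0.06, 2.06], [-2.6, 2.6]. Speed limits (rad/s): [2.22, 2.22, 2.79, 2.79, 3.14, 3.14, 3.14].

INTERFACE

Orientations are given as a unit quaternion [x, y, z, w].
In Python, from bench import status, camera, order gives the robot as it stands.
- The arm moves only by the tool jog_arm, never from a script. Its argument "plan" is a list of rows, each a list of 7 numbers: the turn, a rotation vector about the tool's x, y, z in rad, then the shift along the tool's x, y, z in mm, then the opening, from -1 (shut) to 1 (fully open). A call has 1 to 12 rows; each row is the pose to reach, as a shift and turn from the pose commanded when the call began, along the tool's axes at that moment; what a row does not reach only later rows make up. A row lasts 1/10 s, in which the tool goes at most 50 mm and 8.59 degrees, less where a joint would pass 70% of its speed; a pose out of reach is approached as far as the arm can. A call with a gripper value outside its range is refused whole. The fingers move at their own pace and stop on an object; "squeeze" is the grip in N (left out, the last holds). Time passes only in rows, so rows that repeat a pose let the fingers close. It gives the time, the measured TCP pose, the force, the opening and the grip force at its end, in the units of the state.
- status.read_state(): the state, without advancing time (a new reading comes with each control period).
- camera(name): name is "side" or "top" or "wrist"; returns a dict with "image" (400x640x3 uint8, red, green, blue), "z_map" (400x640 float32, m along the optical axis (not along the pixel's ray), 0 where there is no reading), "fx", "fy", "cx", "cy" (pixels), "k1" (the pictures are not rectified: a ray, as slopes to the right and down, at radius r is drawn at 1 + k1 r^2 times it, then the intrinsics apply), "world_from_camera" (4x4, takes a point from camera to world coordinates); the wrist camera has in their place "mount" (4x4, takes a point from camera to tool coordinates, whose origin is the TCP and whose axes are the flange's). Camera axes: x right, y down, z forward; pixel columns grow to the right and rows downward; lengths in m; the calibration is good to about 2 mm. A picture is of the moment at which its call begins: read the wrist's pose just before it.
- order.close_job(): hands the job in; it is judged then, once.
The state is a dict: "time": time; "joint_positions": joint angles; "joint_vel": joint speeds; "joint_torque": joint torques, N m; "ee_pos": TCP position; "eef_rot": TCP orientation; "ft_force": force on the tool from outside, world axes, zero at the start; "torque": the same for the moment, N m; "width": finger opening in m; "grip_force": force on a finger pad.
Only numpy, scipy, OpenCV 4.12 (cv2) and the standard library are available. Lean on these libraries where they do the work, as an engineer would, in place of code of your own. Each camera call takes 0.05 s, during which the arm holds its last target. There are 200 camera calls.

## Working session

There is one attempt and no reset: what is moved stays moved. The work goes in short steps, Python scripts to look and compute and a tool call to move; the robot and the scene stay as the last step left them, time stands still between calls to the robot, and variables do not carry over. Pictures are saved under pics/ and viewed, at most 10 in all, crops included, and the job is handed in when it is done.

Besides the shell and the picture viewer there is one more tool, called after "Call:" as a command line: name --pt "numbers of a row" for each row, then --argument value for the rest. jog_arm: Moves the arm, as the interface text tells. Its arguments: {"type":"object","properties":{"plan":{"type":"array"},"squeeze":{"type":"number"}},"required":["plan"]}

```bash
mkdir -p pics; ls
cat > h.py <<'E'
import numpy as np, cv2, json
from bench import status, camera, order
from scipy.spatial.transform import Rotation as R
def pts(c, T):
    z=c["z_map"]; h,w=z.shape
    u,v=np.meshgrid(np.arange(w),np.arange(h))
    K=np.array([[c["fx"],0,c["cx"]],[0,c["fy"],c["cy"]],[0,0,1.]])
    p=cv2.undistortPoints(np.stack([u,v],-1).reshape(-1,1,2).astype(float),K,np.array([c["k1"],0,0,0,0.])).reshape(h,w,2)
    P=np.dstack([p*z[...,None],z]).astype(float)
    P=P@T[:3,:3].T+T[:3,3]; P[z==0]=np.nan
    return P
def snap(n):
    s=status.read_state(); c=camera(n)
    if n=="wrist":
        T=np.eye(4);T[:3,:3]=R.from_quat(s["eef_rot"]).as_matrix();T[:3,3]=s["ee_pos"]; T=T@c["mount"]
    else: T=c["world_from_camera"]
    return c["image"],pts(c,np.array(T))
E
python3 - <<'E'
from h import *
for n in("top","side"):
    im,P=snap(n); cv2.imwrite(f"pics/{n}.png",im[...,::-1]); np.savez(f"{n}.npz",im=im,P=P)
    print(n,camera(n)["world_from_camera"])
s=status.read_state();print(s)
E
```

```text
pics
top [[-0.02416777 -0.9924055   0.12061194  0.41443645]
 [-0.99969942  0.02349373 -0.00700757  0.02038692]
 [ 0.00412073 -0.12074504 -0.992675    1.35268094]
 [ 0.          0.          0.          1.        ]]
side [[-0.93966654 -0.234932    0.24866393  0.26248006]
 [-0.34208941  0.642596   -0.68559844  0.89624732]
 [ 0.00127857 -0.72929921 -0.68419371  0.95259599]
 [ 0.          0.          0.          1.        ]]
{'time': 0.2, 'joint_positions': array([ 1.29038444,  0.33262385, -0.06467363,  1.46057942,  0.02160848,
        1.34990083, -0.08850724]), 'joint_vel': array([ 0.00048664, -0.00266753, -0.00144856, -0.0037926 , -0.00059453,
        0.00049196,  0.00041968]), 'joint_torque': array([-4.74171575e-04, -6.22958779e+01,  2.41678051e-02, -3.89765382e+01,
       -6.13283459e-02,  3.71385470e-02,  2.35186326e-05]), 'ee_pos': array([ 0.15928518, -0.60414171,  0.22208158]), 'eef_rot': array([ 9.91704134e-01,  1.28540826e-01, -7.58478856e-05, -4.01016203e-04]), 'ft_force': array([0.2928377 , 0.25707448, 0.46860236]), 'torque': array([-0.02342954, -0.05784388,  0.03519287]), 'grip_force': 0.0, 'width': 0.08685024597453056}
```

```bash
ls pics
```

```text
side.png
top.png
```

View pics/top.png

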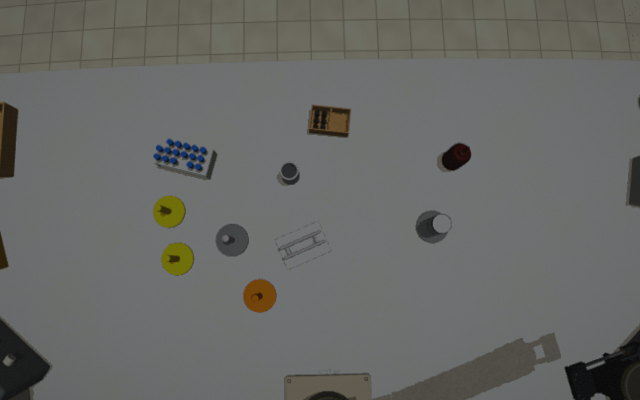

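View pics/side.png

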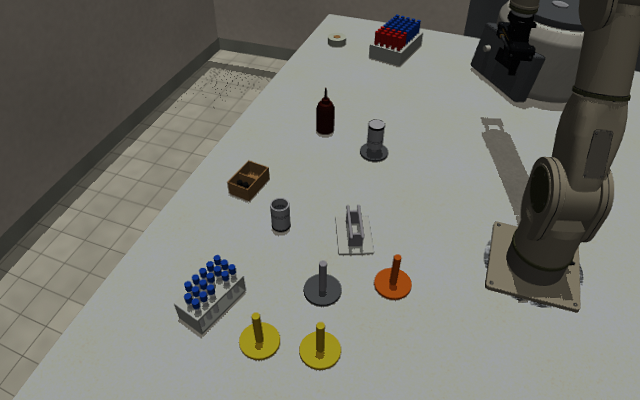

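The top view shows the bucket at (289,173), the rest at (303,245) with its rails running roughly along the image's x axis, and the free grey post at (232,240). The used post is at (437,225), the bottle at (456,156), and the yellow and orange decoy posts are on the left. In the side view the bucket is at (281,214), the rest at (355,233) and the free post at (322,283).

Run:
```python
from h import *
def circ(p):
    A=np.c_[2*p[:,:2],np.ones(len(p))]; x=np.linalg.lstsq(A,(p[:,:2]**2).sum(1),rcond=None)[0]
    return x[:2],np.sqrt(x[2]+x[0]**2+x[1]**2)
C=[]
for n in("top","side"):
    d=np.load(n+".npz"); P=d["P"].reshape(-1,3); C.append(P[np.isfinite(P).all(1)])
    t=d["P"]
    if n=="top":
        g={k:t[v,u] for k,(u,v) in dict(bucket=(289,173),rest=(303,245),post=(232,240),used=(437,225),table=(350,200)).items()}
        print(g)
for n,P in zip(("top","side"),C):
    def near(k,r): return P[np.hypot(*(P[:,:2]-g[k][:2]).T)<r]
    q=near("bucket",.06); print(n,"bucket n",len(q),"zmax",np.nanmax(q[:,2]))
    rim=q[(q[:,2]>.068)]; print(" rim mean",rim.mean(0),(rim.max(0)+rim.min(0))/2,rim.max(0)-rim.min(0),circ(rim),len(rim))
    s=q[(q[:,2]>.015)&(q[:,2]<.07)]; print(" side",circ(s),len(s))
    q=near("post",.08); 
    b=q[(q[:,2]>.005)&(q[:,2]<.015)]; print(" postbase",cv2.minEnclosingCircle(b[:,:2].astype(np.float32)))
    tt=q[q[:,2]>.095]; print(" tip",tt.mean(0),len(tt),q[:,2].max())
    q=near("rest",.1)
    b=q[(q[:,2]>.004)&(q[:,2]<.014)]; print(" base",cv2.minAreaRect(b[:,:2].astype(np.float32)),len(b))
    r=q[(q[:,2]>.048)&(q[:,2]<.066)]; print(" rails",cv2.minAreaRect(r[:,:2].astype(np.float32)),len(r),r.mean(0))
    print(" table z",np.median(P[(abs(P[:,2])<.02)&(np.hypot(P[:,0]-.5,P[:,1])<.3)][:,2]))
for k,uv in dict(bottle=(456,156),rack=(185,157),box=(329,121)).items(): print(k,np.load("top.npz")["P"][uv[1],uv[0]])
```

```text
{'bucket': array([0.65588644, 0.08756434, 0.05414974]), 'rest': array([0.46440033, 0.05523006, 0.00647173]), 'post': array([0.4802267 , 0.24221659, 0.04934334]), 'used': array([ 0.50222534, -0.28839915,  0.11525044]), 'table': array([ 0.58577635, -0.0773486 ,  0.0015478 ])}
top bucket n 1431 zmax 0.08694534248812524
 rim mean [0.65766043 0.08595887 0.07849977] [0.65778361 0.08609102 0.07778067] [0.04778954 0.04779526 0.01832935] (array([0.65766715, 0.08609092]), np.float64(0.022802862794923873)) 106
 side (array([0.65522739, 0.08530149]), np.float64(0.01781158231617587)) 246
 postbase ((0.48124125599861145, 0.24255342781543732), 0.07821713387966156)
 tip [0.48251558 0.25030709 0.10461152] 41 0.10844899339775727
 base ((0.46433717012405396, 0.05646197497844696), (0.19260874390602112, 0.19362859427928925), 32.099544525146484) 1349
 rails ((0.464232861995697, 0.05597953498363495), (0.0361933559179306, 0.11694695800542831), 22.129953384399414) 301 [0.46415013 0.05602466 0.05827463]
 table z 0.0004940883925492745
side bucket n 1354 zmax 0.08256610320488644
 rim mean [0.65549602 0.09083417 0.07536088] [0.65588039 0.08989746 0.07530023] [0.05028942 0.05077867 0.01453176] (array([0.6557791 , 0.09056199]), np.float64(0.022920507297723245)) 174
 side (array([0.65545168, 0.09179716]), np.float64(0.022181716149006395)) 377
 postbase ((0.48081353306770325, 0.2484169751405716), 0.07640018314123154)
 tip [0.48058398 0.25388716 0.1035652 ] 61 0.10934183359954797
 base ((0.44874483346939087, 0.05006435513496399), (0.16504240036010742, 0.1941600888967514), 11.446281433105469) 984
 rails ((0.4617787003517151, 0.059973038733005524), (0.035975635051727295, 0.11919686943292618), 22.19746208190918) 261 [0.46063195 0.06311213 0.05718792]
 table z 0.00024297801173184252
bottle [ 0.68171323 -0.35081606  0.10632002]
rack [0.69935641 0.35983112 0.08880423]
box [ 0.81067138 -0.0250794   0.00838826]
```

```bash
cat >> h.py <<'E'
u=np.array([-.377,.926,0]); u/=np.linalg.norm(u); Z=np.array([0,0,1.])
def tool(tilt,yaw=0):
    d=R.from_rotvec([0,0,np.radians(yaw)]).apply(-u); n=np.cross(Z,d)
    return R.from_matrix(np.c_[-d,n,-Z])*R.from_euler('y',tilt,degrees=True)
def go(grasp,tilt,yaw=0,back=0):
    """turn (rad) and shift (mm) in tool axes to bring the grasp point there"""
    s=status.read_state(); R0=R.from_quat(s["eef_rot"]); R1=tool(tilt,yaw)
    p=np.array(grasp)+R1.apply([0,0,.019-back])
    print("turn",(R0.inv()*R1).as_rotvec().round(3),"shift",(R0.inv().apply(p-s["ee_pos"])*1000).round(1),
      "t",s["time"],"tcp",s["ee_pos"].round(4))
E
python3 - <<'E'
from h import *
go([.40,-.25,.32],0); go([.6567,.0885,.046],-45,0,.12); go([.6567,.0885,.046],-45)
E
```

```text
turn [-1.0e-03 -1.0e-03 -1.7e+00] shift [ 323.  -281.1  -78.7] t 0.2 tcp [ 0.1593 -0.6041  0.2221]
turn [-0.664 -0.584 -1.602] shift [ 648.4 -613.7  105.1] t 0.2 tcp [ 0.1593 -0.6041  0.2221]
turn [-0.664 -0.584 -1.602] shift [ 659.3 -529.5  189.9] t 0.2 tcp [ 0.1593 -0.6041  0.2221]
```

Call:
jog_arm --pt "0 0 -0.1 0 0 -50 1" --pt "0 0 -0.2 20 -20 -90 1" --pt "0 0 -1.7 323 -281 -90 1" --pt "0 0 -1.7 323 -281 -90 1" --pt "0 0 -1.7 323 -281 -90 1" --pt "0 0 -1.7 323 -281 -90 1" --pt "0 0 -1.7 323 -281 -90 1" --pt "0 0 -1.7 323 -281 -90 1" --pt "0 0 -1.7 323 -281 -90 1" --pt "0 0 -1.7 323 -281 -90 1" --pt "0 0 -1.7 323 -281 -90 1" --pt "0 0 -1.7 323 -281 -90 1" --squeeze 40

```text
time: 1.4
ee_pos: [0.4008, -0.2487, 0.3126]
eef_rot: [0.554, 0.833, -0.0, 0.0]
ft_force: [-0.2, -0.4, 0.0]
width: 0.0871
grip_force: 0.0
```

Run:
```python
from h import *
print(status.read_state()["joint_positions"].round(2)); go([.6567,.0885,.046],-45,0,.12); go([.6,.05,.25],0)
```

```text
[ 0.95 -0.02 -0.48  1.68 -0.01  1.48  0.87]
turn [ 0.004 -0.785  0.01 ] shift [283.7 367.  195. ] t 1.4 tcp [ 0.4008 -0.2487  0.3126]
turn [-0.    0.    0.01] shift [198.6 299.1  81.5] t 1.4 tcp [ 0.4008 -0.2487  0.3126]
```

Call:
jog_arm --pt "0 -0.785 0.01 284 367 60 1" --pt "0 -0.785 0.01 284 367 60 1" --pt "0 -0.785 0.01 284 367 60 1" --pt "0 -0.785 0.01 284 367 60 1" --pt "0 -0.785 0.01 284 367 60 1" --pt "0 -0.785 0.01 284 367 60 1" --pt "0 -0.785 0.01 284 367 60 1" --pt "0 -0.785 0.01 284 367 60 1" --pt "0 -0.785 0.01 284 367 100 1" --pt "0 -0.785 0.01 284 367 150 1" --pt "0 -0.785 0.01 284 367 195 1" --pt "0 -0.785 0.01 284 367 195 1"

```text
time: 2.6
ee_pos: [0.633, 0.1525, 0.1154]
eef_rot: [0.519, 0.764, -0.213, 0.317]
ft_force: [0.9, 0.1, 0.8]
width: 0.087
grip_force: 0.0
```

Run:
```python
from h import *
s=status.read_state(); print(s["joint_positions"].round(2)); go([.6567,.0885,.046],-45,0,.12); go([.6567,.0885,.046],-45)
im,P=snap("wrist"); cv2.imwrite("pics/w1.png",im[...,::-1]); np.savez("w1.npz",im=im,P=P)
Q=P.reshape(-1,3); Q=Q[np.isfinite(Q).all(1)]
q=Q[(np.hypot(Q[:,0]-.6567,Q[:,1]-.0885)<.05)&(Q[:,2]>.015)&(Q[:,2]<.1)]; print(len(q))
if len(q): print(q.min(0),q.max(0)); t=q[q[:,2]>.074]; print(len(t),(t.min(0)+t.max(0))/2,t.max(0)-t.min(0))
```

```text
[-0.04  0.81 -0.95  1.52  1.26  1.74 -0.81]
turn [-0.003 -0.    -0.008] shift [ 0.8 -2.2 -3.7] t 2.6 tcp [0.633  0.1525 0.1154]
turn [-0.003 -0.    -0.008] shift [  0.8  -1.8 116.3] t 2.6 tcp [0.633  0.1525 0.1154]
4102
[0.6314496  0.06668664 0.01503935] [0.68100296 0.11683147 0.08071443]
840 [0.65622628 0.0916319  0.07735844] [0.04955336 0.04989053 0.00671198]
```

Run:
```python
from h import *
go([.6562,.0915,.046],-45)
```

```text
turn [-0.008 -0.002  0.001] shift [ -5.2   0.8 108.3] t 2.65 tcp [0.6311 0.1533 0.1056]
```

View pics/w1.png

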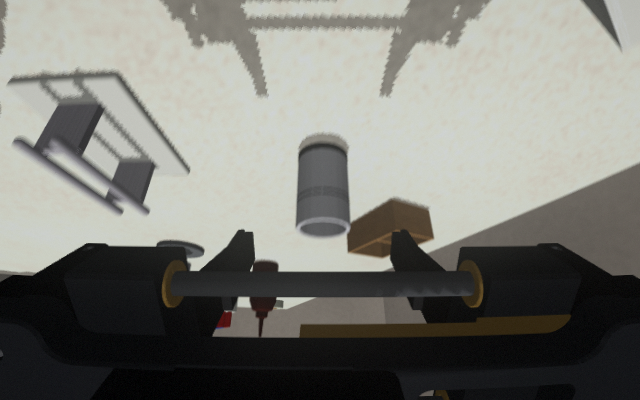

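The wrist view shows the standing bucket centred at (325,185), between the fingers at (240,265) and (405,265). The rest is on the left at (90,140) and the box at (390,230). The arm was still settling, so I'll re-measure while it stands still.

Run:
```python
from h import *
camera("wrist")
im,P=snap("wrist")
Q=P.reshape(-1,3); Q=Q[np.isfinite(Q).all(1)]
q=Q[(np.hypot(Q[:,0]-.6567,Q[:,1]-.0885)<.05)&(Q[:,2]>.015)&(Q[:,2]<.1)]
t=q[q[:,2]>.072]; print(len(t),(t.min(0)+t.max(0))/2,t.max(0)-t.min(0))
r=Q[(np.hypot(Q[:,0]-.4625,Q[:,1]-.058)<.1)&(Q[:,2]>.045)&(Q[:,2]<.07)]; print(len(r), cv2.minAreaRect(r[:,:2].astype(np.float32)),np.percentile(r[:,2],95))
go([.6562,.0915,.046],-45)
```

```text
1056 [0.65650239 0.09138424 0.07633619] [0.04964923 0.05074493 0.00862712]
3235 ((0.4619106650352478, 0.06201722472906113), (0.038249421864748, 0.11678990721702576), 22.16595458984375) 0.05999806440213312
turn [-0.007 -0.001 -0.003] shift [  2.    1.1 112.7] t 2.75 tcp [0.6315 0.1514 0.1137]
```

Call:
jog_arm --pt "0 0 0 2 1 30 1" --pt "0 0 0 2 1 60 1" --pt "0 0 0 2 1 85 1" --pt "0 0 0 2 1 105 1" --pt "0 0 0 2 1 113 1" --pt "0 0 0 2 1 113 1" --pt "0 0 0 2 1 113 0.2" --pt "0 0 0 2 1 113 0" --pt "0 0 0 2 1 113 -0.2" --pt "0 0 0 2 1 113 -0.2" --pt "0 0 0 2 1 113 -0.2" --pt "0 0 0 2 1 113 -0.2" --squeeze 40

```text
time: 3.95
ee_pos: [0.6628, 0.0789, 0.0365]
eef_rot: [0.519, 0.764, -0.213, 0.317]
ft_force: [-1.6, 0.9, 1.2]
width: 0.0497
grip_force: 40.0
```

Run:
```python
from h import *
print(status.read_state()["joint_positions"].round(2));go([.6562,.0915,.046],-45);go([.56,.08,.2],0);go([.462,.06,.18],45)
```

```text
[ 0.06  0.88 -0.88  1.58  1.35  1.59 -0.82]
turn [-0.003 -0.    -0.009] shift [ 3.3 -1.4  2.2] t 3.95 tcp [0.6628 0.0789 0.0365]
turn [ 0.     0.785 -0.01 ] shift [ -74.8  -94.6 -130. ] t 3.95 tcp [0.6628 0.0789 0.0365]
turn [ 0.004  1.57  -0.009] shift [ -43.  -193.2 -142. ] t 3.95 tcp [0.6628 0.0789 0.0365]
```

Call:
jog_arm --pt "0 0 0 -21 0 -21 -0.2" --pt "0 0 0 -50 0 -50 -0.2" --pt "0 0.15 0 -80 -20 -80 -0.2" --pt "0 0.785 0 -75 -95 -130 -0.2" --pt "0 0.785 0 -75 -95 -130 -0.2" --pt "0 0.785 0 -75 -95 -130 -0.2" --pt "0 0.785 0 -75 -95 -130 -0.2" --pt "0 0.785 0 -75 -95 -130 -0.2" --pt "0 0.785 0 -75 -95 -130 -0.2" --pt "0 0.785 0 -75 -95 -130 -0.2"

```text
time: 4.95
ee_pos: [0.5593, 0.0797, 0.1806]
eef_rot: [0.562, 0.827, 0.001, 0.001]
ft_force: [-0.9, -0.0, -1.7]
width: 0.0496
grip_force: 40.0
```

Run:
```python
from h import *
print(status.read_state()["joint_positions"].round(2));go([.466,.052,.15],45);go([.466,.052,.0814],45)
```

```text
[ 0.79  0.61 -1.38  1.64  0.61  1.4  -0.28]
turn [ 0.006  0.787 -0.007] shift [ 22.2 -97.2  43.7] t 4.95 tcp [0.5593 0.0797 0.1806]
turn [ 0.006  0.787 -0.007] shift [ 22.3 -97.4 112.3] t 4.95 tcp [0.5593 0.0797 0.1806]
```

Call:
jog_arm --pt "0.003 0.39 0 12 -50 20 -0.2" --pt "0.003 0.39 0 12 -50 20 -0.2" --pt "0.003 0.39 0 12 -50 20 -0.2" --pt "0.003 0.39 0 12 -50 20 -0.2"

```text
time: 5.35
ee_pos: [0.509, 0.07, 0.1588]
eef_rot: [0.552, 0.811, 0.109, -0.162]
ft_force: [0.3, -0.6, -2.6]
width: 0.0495
grip_force: 40.0
```

Run:
```python
from h import *
print(status.read_state()["joint_positions"].round(2));go([.466,.052,.15],45);go([.466,.052,.15],35)
```

```text
[ 1.04  0.73 -1.42  1.7   0.34  1.35 -0.04]
turn [ 0.004  0.393 -0.011] shift [  2.9 -46.7  25.4] t 5.35 tcp [0.509  0.07   0.1588]
turn [ 0.003  0.219 -0.011] shift [ -0.2 -46.6  26.4] t 5.35 tcp [0.509  0.07   0.1588]
```

Call:
jog_arm --pt "0.004 0.39 -0.01 3 -47 25 -0.2" --pt "0.004 0.39 -0.01 3 -47 25 -0.2" --pt "0.004 0.39 -0.01 3 -47 25 -0.2" --pt "0.004 0.39 -0.01 3 -47 25 -0.2"

```text
time: 5.75
ee_pos: [0.4604, 0.0658, 0.1367]
eef_rot: [0.515, 0.768, 0.212, -0.316]
ft_force: [0.1, 0.3, -3.0]
width: 0.0495
grip_force: 40.0
```

Run:
```python
from h import *
im,P=snap("wrist"); cv2.imwrite("pics/w2.png",im[...,::-1])
print(status.read_state()["joint_positions"].round(2));go([.466,.052,.15],45);go([.466,.052,.0814],45)
Q=P.reshape(-1,3); Q=Q[np.isfinite(Q).all(1)]
r=Q[(np.hypot(Q[:,0]-.4625,Q[:,1]-.058)<.075)&(Q[:,2]>.05)&(Q[:,2]<.07)]; print(len(r), cv2.minAreaRect(r[:,:2].astype(np.float32)) if len(r)>5 else 0)
```

```text
[ 1.18  0.93 -1.39  1.73  0.15  1.38  0.15]
turn [-0.002  0.007  0.004] shift [-3.  -0.6 -0.8] t 5.8 tcp [0.4605 0.0672 0.1381]
turn [-0.002  0.007  0.004] shift [-51.2  -0.8  48. ] t 5.8 tcp [0.4605 0.0672 0.1381]
40 ((0.47451499104499817, 0.03018754906952381), (0.034519489854574203, 0.0009906971827149391), 22.281816482543945)
```

View pics/w2.png

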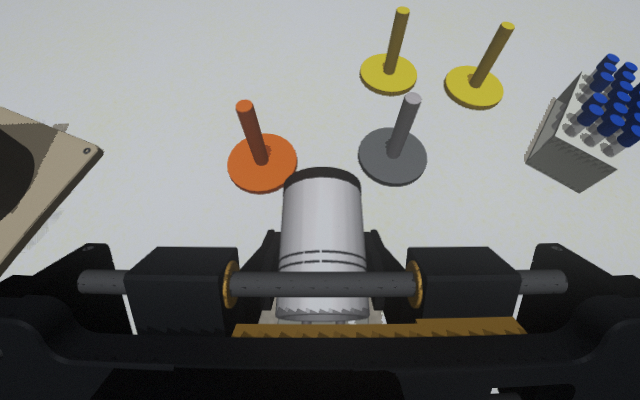

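The wrist view shows the bucket held horizontal at (320,245), closed end away from the camera. The grey post base is at (392,155) with its tip at (412,98). The rest is directly below, hidden by the bucket.

Call:
jog_arm --pt "0 0 0 -18 -1 12 -0.2" --pt "0 0 0 -32 -1 28 -0.2" --pt "0 0 0 -42 -1 38 -0.2" --pt "0 0 0 -47 -1 44 -0.2" --pt "0 0 0 -48 -1 45 -0.2" --pt "0 0 0 -48 -1 45 -0.2" --pt "0 0 0 -48 -1 45 -0.2"

```text
time: 6.5
ee_pos: [0.4612, 0.0637, 0.0735]
eef_rot: [0.515, 0.769, 0.213, -0.315]
ft_force: [-0.6, 0.3, -2.2]
width: 0.0497
grip_force: 40.0
```

Run:
```python
from h import *
im,P=snap("wrist")
s=status.read_state(); print(s["joint_positions"].round(2),s["ft_force"]);go([.466,.052,.0814],45)
Q=P.reshape(-1,3); Q=Q[np.isfinite(Q).all(1)]
q=Q[np.hypot(Q[:,0]-.481,Q[:,1]-.253)<.03]; t=q[(q[:,2]>.098)&(q[:,2]<.115)]; print("tip",len(t),t.mean(0),(t.min(0)+t.max(0))/2,np.ptp(t,0))
c=Q[(np.hypot(Q[:,0]-.462,Q[:,1]-.06)<.08)&(Q[:,2]>.09)&(Q[:,2]<.12)]; print("bucket top",np.percentile(c[:,2],95))
```

```text
[ 1.15  1.   -1.31  1.76  0.22  1.3   0.19] [-0.2331418   0.1220495  -2.10021111]
turn [0.001 0.006 0.004] shift [-3.3  0.   4.5] t 6.55 tcp [0.4612 0.0637 0.0735]
tip 376 [0.4808041  0.25037133 0.10343848] [0.48075793 0.25371768 0.10228482] [0.01805152 0.01944293 0.00850473]
bucket top 0.110828476177951
```

Call:
jog_arm --pt "0 0 0 -1 0 1 -0.2" --pt "0 0 0 -2 0 2 -0.2" --pt "0 0 0 -3 0 3 -0.2" --pt "0 0 0 -3.5 0 3.5 -0.2" --pt "0 0 0 -3.5 0 3.5 -0.2"

```text
time: 7.05
ee_pos: [0.462, 0.0643, 0.0702]
eef_rot: [0.515, 0.768, 0.214, -0.315]
ft_force: [0.3, -3.8, 12.9]
width: 0.0499
grip_force: 40.0
```

Call:
jog_arm --pt "0 0 0 0.7 0 -0.7 -0.2" --pt "0 0 0 1 0 -1 0.3" --pt "0 0 0 1 0 -1 0.6" --pt "0 0 0 1 0 -1 1" --pt "0 0 0 1 0 -1 1" --pt "0 0 0 1 0 -1 1" --pt "0 0 0 1 0 -1 1"

```text
time: 7.75
ee_pos: [0.4608, 0.0637, 0.0694]
eef_rot: [0.515, 0.768, 0.213, -0.315]
ft_force: [-0.1, 0.5, 0.6]
width: 0.0845
grip_force: 0.0
```

Call:
jog_arm --pt "0 0 0 0 0 -20 1" --pt "0 0 0 0 0 -50 1" --pt "0 0 0 0 0 -100 1" --pt "0 0 0 0 0 -150 1" --pt "0 0 0 0 0 -150 1" --pt "0 0 0 0 0 -150 1"

```text
time: 8.35
ee_pos: [0.5011, -0.0343, 0.1762]
eef_rot: [0.515, 0.768, 0.213, -0.314]
ft_force: [0.7, 1.3, -0.6]
width: 0.0872
grip_force: 0.0
```

Run:
```python
from h import *
im,P=snap("wrist"); cv2.imwrite("pics/w3.png",im[...,::-1])
Q=P.reshape(-1,3); Q=Q[np.isfinite(Q).all(1)]
c=Q[(np.hypot(Q[:,0]-.462,Q[:,1]-.06)<.08)&(Q[:,2]>.085)&(Q[:,2]<.12)]; print("bucket",np.percentile(c[:,2],95),cv2.minAreaRect(c[:,:2].astype(np.float32)),len(c))
print(status.read_state()["joint_positions"].round(2))
go([.462,.06,.2],0); go([.462,.06,.0814],-45,0,.12)
```

```text
bucket 0.10635752611454312 ((0.4619474709033966, 0.06265181303024292), (0.04981319233775139, 0.08126913011074066), 22.238901138305664) 3084
[ 1.18  0.96 -1.35  1.51  0.17  1.59  0.23]
turn [ 0.001 -0.78   0.004] shift [75.6  0.2 67.2] t 8.4 tcp [ 0.5002 -0.0335  0.1755]
turn [ 0.003 -1.566  0.003] shift [106.6   0.3 137.4] t 8.4 tcp [ 0.5002 -0.0335  0.1755]
```

View pics/w3.png

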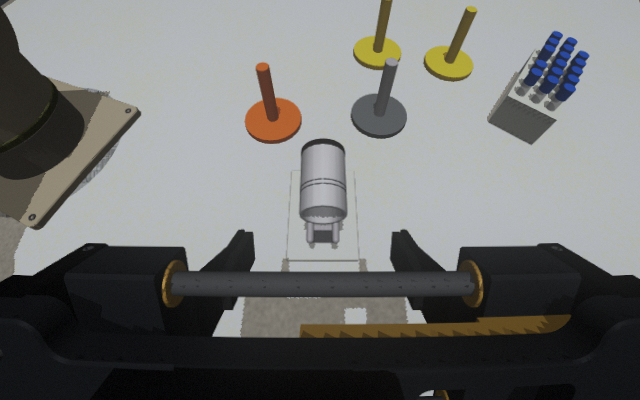

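The wrist view shows the bucket on its side on the rails at (323,180), mouth toward the camera and clear of the fingers. The top of the bucket measures 106.4 mm, as expected for lying in the groove.

Call:
jog_arm --pt "0 0 0 20 0 -20 1" --pt "0 -0.2 0 62 0 0 1" --pt "0 -0.78 0 90 0 53 1" --pt "0 -0.78 0 90 0 53 1" --pt "0 -0.78 0 90 0 53 1" --pt "0 -0.78 0 90 0 53 1" --pt "0 -1.2 0 107 0 100 1" --pt "0 -1.566 0 107 0 137 1" --pt "0 -1.566 0 107 0 137 1" --pt "0 -1.566 0 107 0 137 1" --pt "0 -1.566 0 107 0 137 1" --pt "0 -1.566 0 107 0 137 1"

```text
time: 9.6
ee_pos: [0.4343, 0.125, 0.153]
eef_rot: [0.529, 0.788, -0.178, 0.26]
ft_force: [0.4, -1.1, 0.1]
width: 0.0869
grip_force: 0.0
```

Run:
```python
from h import *
camera("wrist"); im,P=snap("wrist")
Q=P.reshape(-1,3); Q=Q[np.isfinite(Q).all(1)]
c=Q[(np.hypot(Q[:,0]-.462,Q[:,1]-.06)<.08)&(Q[:,2]>.085)&(Q[:,2]<.12)]; print("bucket",np.percentile(c[:,2],95),cv2.minAreaRect(c[:,:2].astype(np.float32)),len(c))
print(status.read_state()["joint_positions"].round(2))
go([.46,.067,.0814],-45)
```

```text
bucket 0.10622070775812277 ((0.4612381160259247, 0.06319483369588852), (0.04926592484116554, 0.08218380063772202), 22.381948471069336) 2739
[ 0.2   0.37 -1.17  1.95  0.84  1.54 -0.86]
turn [-0.001 -0.149  0.017] shift [-17.    2.8 115.7] t 9.7 tcp [0.4314 0.1298 0.151 ]
```

Call:
jog_arm --pt "0 -0.149 0.017 -17 3 25 1" --pt "0 -0.149 0.017 -17 3 50 1" --pt "0 -0.149 0.017 -17 3 75 1" --pt "0 -0.149 0.017 -17 3 98 1" --pt "0 -0.149 0.017 -17 3 110 1" --pt "0 -0.149 0.017 -17 3 115 1" --pt "0 -0.149 0.017 -17 3 115 1" --pt "0 -0.149 0.017 -17 3 115 1"

```text
time: 10.5
ee_pos: [0.468, 0.0506, 0.0717]
eef_rot: [0.522, 0.763, -0.213, 0.316]
ft_force: [-0.3, 0.4, 0.3]
width: 0.087
grip_force: 0.0
```

Run:
```python
from h import *
s=status.read_state();print(s["joint_positions"].round(2),s["ft_force"].round(1)); go([.46,.067,.0814],-45)
```

```text
[ 0.14  0.53 -0.99  2.05  1.09  1.51 -1.02] [-0.3  0.4  0.3]
turn [-0.006 -0.003 -0.014] shift [ 6.  -1.3 -0.7] t 10.5 tcp [0.468  0.0506 0.0717]
```

Call:
jog_arm --pt "0 0 0 5 -1 0 1" --pt "0 0 0 6 -1 0 1" --pt "0 0 0 6 -1 0 0.3" --pt "0 0 0 6 -1 0 0" --pt "0 0 0 6 -1 0 -0.2" --pt "0 0 0 6 -1 0 -0.2" --pt "0 0 0 6 -1 0 -0.2" --pt "0 0 0 6 -1 0 -0.2" --squeeze 40

```text
time: 11.3
ee_pos: [0.466, 0.0539, 0.0671]
eef_rot: [0.522, 0.763, -0.213, 0.317]
ft_force: [1.4, 0.1, -0.3]
width: 0.0493
grip_force: 39.9
```

Run:
```python
from h import *
s=status.read_state();print(s["joint_positions"].round(2),s["ft_force"].round(1)); go([.46,.067,.0814],-45); go([.46,.1,.24],0);go([.48,.254,.20],45)
g=s["ee_pos"]-R.from_quat(s["eef_rot"]).apply([0,0,.019]);print("grasp",g, "along u from centre",(g-np.array([.462,.0627,.0814]))@u)
```

```text
[ 0.12  0.54 -0.99  2.05  1.1   1.51 -1.04] [ 1.4  0.1 -0.3]
turn [-0.006 -0.002 -0.014] shift [ 0.1 -0.6 -1.3] t 11.3 tcp [0.466  0.0539 0.0671]
turn [-0.     0.784 -0.015] shift [ -76.6   12.1 -140.8] t 11.3 tcp [0.466  0.0539 0.0671]
turn [ 0.006  1.569 -0.016] shift [  53.9   86.4 -221.7] t 11.3 tcp [0.466  0.0539 0.0671]
grasp [0.46102094 0.06635247 0.08056103] along u from centre 0.0037520360842396615
```

Call:
jog_arm --pt "0 0 0 -15 0 -15 -0.2" --pt "0 0 0 -45 3 -45 -0.2" --pt "0 0 0 -70 6 -75 -0.2" --pt "0 0.785 -0.015 -77 12 -141 -0.2" --pt "0 0.785 -0.015 -77 12 -141 -0.2" --pt "0 0.785 -0.015 -77 12 -141 -0.2" --pt "0 0.785 -0.015 -77 12 -141 -0.2" --pt "0 0.785 -0.015 -77 12 -141 -0.2" --pt "0 0.785 -0.015 -77 12 -141 -0.2" --pt "0 0.785 -0.015 -77 12 -141 -0.2"

```text
time: 12.3
ee_pos: [0.4595, 0.098, 0.2205]
eef_rot: [0.56, 0.829, -0.001, -0.001]
ft_force: [-0.6, -0.6, -3.0]
width: 0.0495
grip_force: 39.9
```

Run:
```python
from h import *
s=status.read_state();print(s["joint_positions"].round(2)); go([.48,.18,.24],20);go([.4808,.2537,.20],45)
```

```text
[ 0.87  0.09 -1.2   1.81  0.09  1.3   0.02]
turn [-0.002  0.348 -0.005] shift [75.  49.5 -1.7] t 12.3 tcp [0.4595 0.098  0.2205]
turn [-0.001  0.785 -0.006] shift [150.   77.8  33.9] t 12.3 tcp [0.4595 0.098  0.2205]
```

Call:
jog_arm --pt "0 0.348 0 75 50 0 -0.2" --pt "0 0.348 0 75 50 0 -0.2" --pt "0 0.348 0 75 50 0 -0.2" --pt "0 0.785 -0.006 150 78 34 -0.2" --pt "0 0.785 -0.006 150 78 34 -0.2" --pt "0 0.785 -0.006 150 78 34 -0.2" --pt "0 0.785 -0.006 150 78 34 -0.2" --pt "0 0.785 -0.006 150 78 34 -0.2" --pt "0 0.785 -0.006 150 78 34 -0.2" --pt "0 0.785 -0.006 150 78 34 -0.2"

```text
time: 13.3
ee_pos: [0.475, 0.269, 0.1884]
eef_rot: [0.513, 0.769, 0.213, -0.316]
ft_force: [-0.1, 0.0, -2.8]
width: 0.0495
grip_force: 39.9
```

```bash
cat > m.py <<'E'
from h import *
import sys
camera("side"); s=status.read_state()
print(s["joint_positions"].round(2),s["ft_force"].round(1))
for n in ("side","wrist"):
    im,P=snap(n); cv2.imwrite(f"pics/{sys.argv[1]}_{n}.png",im[...,::-1])
    Q=P.reshape(-1,3); Q=Q[np.isfinite(Q).all(1)]
    g=s["ee_pos"]-R.from_quat(s["eef_rot"]).apply([0,0,.019])
    q=Q[np.hypot(*(Q[:,:2]-g[:2]).T)<.04]
    top=np.percentile(q[(abs(q[:,2]-g[2])<.05)][:,2],99) if len(q) else 0
    c=q[abs(q[:,2]-g[2]-.036)<.006]
    print(n,"grasp",g.round(4),"topz",top,len(c))
    if len(c)>10: print("  closed end centre",(c.min(0)+c.max(0))/2,np.ptp(c,0),cv2.minEnclosingCircle(c[:,:2].astype(np.float32)))
    for lo,hi in ((-.04,-.02),(-.02,0),(0,.02)):
        c=q[(q[:,2]-g[2]>lo)&(q[:,2]-g[2]<hi)]
        if len(c)<30: continue
        from scipy.optimize import least_squares
        f=least_squares(lambda x:np.hypot(*(c[:,:2]-x).T)-.025,g[:2],loss="soft_l1",f_scale=.001); print("  side",lo,f.x.round(4),len(c),np.median(abs(f.fun)).round(4))
go([.4808,.2537,.20],45);go([.4808,.2537,.078],45)
E
python3 m.py a
```

```text
[ 0.78  0.68 -1.24  1.72 -0.16  1.18  0.08] [ 0.   0.3 -2.5]
side grasp [0.4802 0.2564 0.2017] topz 0.2397788938645466 417
  closed end centre [0.48638243 0.25248961 0.23657125] [0.06697117 0.0580907  0.00967069] ((0.4838898181915283, 0.24791015684604645), 0.03668171912431717)
  side -0.04 [0.4793 0.2545] 132 0.0007
  side -0.02 [0.4787 0.2557] 191 0.001
  side 0 [0.4784 0.2553] 294 0.0015
wrist grasp [0.4802 0.2564 0.2017] topz 0.24177187979574458 7099
  closed end centre [0.48494916 0.25170091 0.23763773] [0.06458343 0.0611074  0.01183564] ((0.48297086358070374, 0.24852502346038818), 0.03505576774477959)
  side -0.04 [0.4788 0.2576] 119 0.0001
  side -0.02 [0.4789 0.2578] 230 0.0003
  side 0 [0.4821 0.2567] 1093 0.007
turn [-0.002  0.002  0.005] shift [-2.4 -0.5 -0.6] t 13.45 tcp [0.4754 0.2683 0.1878]
turn [-0.002  0.002  0.005] shift [-88.5  -0.8  85.8] t 13.45 tcp [0.4754 0.2683 0.1878]
```

Call:
jog_arm --pt "0 0 0 -12 0 10 -0.2" --pt "0 0 0 -27 0 24 -0.2" --pt "0 0 0 -42 0 39 -0.2" --pt "0 0 0 -56 0 53 -0.2" --pt "0 0 0 -68 0 65 -0.2" --pt "0 0 0 -78 0 75 -0.2" --pt "0 0 0 -83 0 80 -0.2" --pt "0 0 0 -84 0 82 -0.2" --pt "0 0 0 -84 0 82 -0.2" --pt "0 0 0 -84 0 82 -0.2"

```text
time: 14.45
ee_pos: [0.4764, 0.2671, 0.0706]
eef_rot: [0.513, 0.768, 0.214, -0.318]
ft_force: [-0.5, -0.3, -2.1]
width: 0.0495
grip_force: 39.9
```

```bash
python3 m.py b
```

```text
[ 0.7   0.83 -1.11  1.78 -0.07  1.02  0.15] [-0.1  1.1 -1.9]
side grasp [0.4816 0.2546 0.084 ] topz 0.1226954109587825 389
  closed end centre [0.48696875 0.25049259 0.11974908] [0.06799993 0.05585864 0.01152148] ((0.4851273000240326, 0.2452307492494583), 0.036306943744421005)
  side -0.04 [0.4805 0.2531] 116 0.0007
  side -0.02 [0.4801 0.253 ] 156 0.0008
  side 0 [0.48   0.2527] 237 0.0017
wrist grasp [0.4816 0.2546 0.084 ] topz 0.12451588039953826 7097
  closed end centre [0.48615717 0.24996883 0.11987958] [0.06455578 0.06099895 0.01178125] ((0.4842098653316498, 0.24701540172100067), 0.03518097475171089)
  side -0.04 [0.4798 0.2561] 126 0.0001
  side -0.02 [0.4801 0.2562] 230 0.0003
  side 0 [0.4836 0.2549] 1074 0.0069
turn [-0.002 -0.001  0.004] shift [ 81.9  -0.7 -82.5] t 14.6 tcp [0.4764 0.2669 0.0704]
turn [-0.002 -0.001  0.004] shift [-4.4 -0.9  3.8] t 14.6 tcp [0.4764 0.2669 0.0704]
```

View pics/b_side.png

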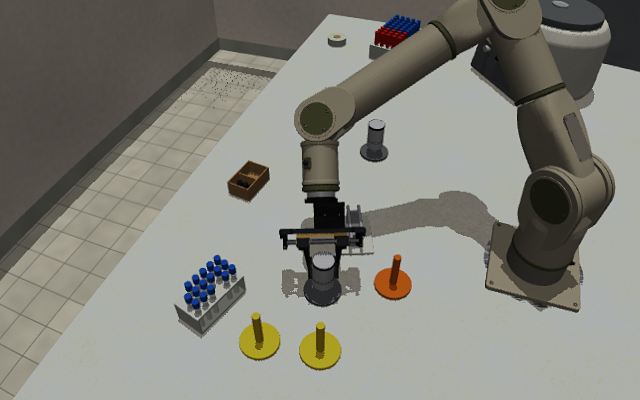

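The side view shows the bucket upright and mouth down over the grey post base at (322,275), with clearance all round and about 9 mm still to lower.

Call:
jog_arm --pt "0 0 0 -1.5 0 1.5 -0.2" --pt "0 0 0 -3 0 3 -0.2" --pt "0 0 0 -4.5 0 4.5 -0.2" --pt "0 0 0 -5 0 5 -0.2" --pt "0 0 0 -5 0 5 -0.2"

```text
time: 15.1
ee_pos: [0.476, 0.2672, 0.0638]
eef_rot: [0.513, 0.768, 0.214, -0.319]
ft_force: [-2.2, -6.3, 9.3]
width: 0.0497
grip_force: 40.0
```

Call:
jog_arm --pt "0 0 0 -0.4 0 0.4 -0.2" --pt "0 0 0 -0.7 0 0.7 -0.2" --pt "0 0 0 -0.7 0 0.7 -0.2"

```text
time: 15.4
ee_pos: [0.476, 0.2674, 0.0637]
eef_rot: [0.513, 0.768, 0.214, -0.319]
ft_force: [-5.9, -9.8, 18.3]
width: 0.0492
grip_force: 40.0
```

Call:
jog_arm --pt "0 0 0 0.5 0 -0.5 -0.2" --pt "0 0 0 0.8 0 -0.8 -0.2" --pt "0 0 0 0.8 0 -0.8 -0.2"

```text
time: 15.7
ee_pos: [0.4761, 0.2671, 0.0638]
eef_rot: [0.513, 0.768, 0.214, -0.319]
ft_force: [-1.7, -5.7, 7.3]
width: 0.0495
grip_force: 40.0
```

```bash
python3 m.py c
python3 - <<'E'
from h import *
im,P=snap("top"); Q=P.reshape(-1,3); Q=Q[np.isfinite(Q).all(1)]
im,P2=snap("side"); Q2=P2.reshape(-1,3); Q2=Q2[np.isfinite(Q2).all(1)]
for q in (Q,Q2):
    for c,n in (((.481,.252),"ours"),((.499,-.293),"hung")):
        t=q[(np.hypot(q[:,0]-c[0],q[:,1]-c[1])<.018)&(q[:,2]>.09)&(q[:,2]<.14)]; 
        if len(t)<5: continue
        A=np.c_[t[:,:2]-t[:,:2].mean(0),np.ones(len(t))]; print(n,len(t),np.median(t[:,2]),np.linalg.lstsq(A,t[:,2],rcond=None)[0])
E
```

```text
[ 0.7   0.84 -1.11  1.79 -0.06  1.01  0.16] [-2.9 -4.7  7.9]
side grasp [0.4812 0.2547 0.0772] topz 0.11599433198992491 378
  closed end centre [0.48640954 0.25058294 0.11219962] [0.06736261 0.05593001 0.00944258] ((0.4848737120628357, 0.24553550779819489), 0.036087725311517715)
  side -0.04 [0.4799 0.2534] 111 0.0007
  side -0.02 [0.4795 0.2531] 159 0.0009
  side 0 [0.4794 0.2527] 228 0.0018
wrist grasp [0.4812 0.2547 0.0772] topz 0.1180306408851567 7115
  closed end centre [0.48578208 0.24996864 0.11322206] [0.06465005 0.06111369 0.01194957] ((0.4838857352733612, 0.24686573445796967), 0.03500775247812271)
  side -0.04 [0.4793 0.2563] 117 0.0001
  side -0.02 [0.4797 0.2565] 207 0.0003
  side 0 [0.4838 0.2549] 1052 0.0065
turn [-0.003 -0.002  0.004] shift [ 86.4  -0.5 -87.2] t 15.85 tcp [0.476  0.2671 0.0638]
turn [-0.003 -0.002  0.004] shift [ 0.  -0.7 -1.1] t 15.85 tcp [0.476  0.2671 0.0638]
ours 154 0.11090264874699629 [ 0.02143227 -0.01488621  0.11107967]
hung 161 0.11107617101533651 [ 0.13103216 -0.18038404  0.1097718 ]
ours 155 0.11210102395822752 [0.0109615  0.02011678 0.11201357]
hung 101 0.1094883515910825 [ 0.19725791 -0.31238019  0.10678631]
```

The closed end measures 111 mm and level, so the bucket is resting on the post tip. I'll release it and back out.

Call:
jog_arm --pt "0 0 0 0.4 0 -0.4 -0.2" --pt "0 0 0 0.5 0 -0.5 0.3" --pt "0 0 0 0.5 0 -0.5 0.6" --pt "0 0 0 0.5 0 -0.5 1" --pt "0 0 0 0.5 0 -0.5 1" --pt "0 0 0 0.5 0 -0.5 1" --pt "0 0 0 0.5 0 -0.5 1"

```text
time: 16.65
ee_pos: [0.4761, 0.2669, 0.0637]
eef_rot: [0.514, 0.768, 0.214, -0.318]
ft_force: [0.1, 0.2, 0.3]
width: 0.0842
grip_force: 0.0
```

Call:
jog_arm --pt "0 0 0 0 0 -10 1" --pt "0 0 0 0 0 -30 1" --pt "0 0 0 0 0 -60 1" --pt "0 0 0 0 0 -100 1" --pt "0 0 0 0 0 -140 1" --pt "0 0 0 0 0 -140 1" --pt "0 0 0 0 0 -140 1" --pt "0 0 0 0 0 -140 1"

```text
time: 17.45
ee_pos: [0.5129, 0.1758, 0.1621]
eef_rot: [0.513, 0.768, 0.213, -0.319]
ft_force: [0.2, 0.5, -0.5]
width: 0.0871
grip_force: 0.0
```

Run:
```python
from h import *
for n in ("wrist","side"):
    im,P=snap(n); cv2.imwrite(f"pics/end_{n}.png",im[...,::-1]); q=P.reshape(-1,3); q=q[np.isfinite(q).all(1)]
    t=q[(np.hypot(q[:,0]-.481,q[:,1]-.2535)<.04)&(q[:,2]>.105)&(q[:,2]<.13)]; print(n,len(t),(t.min(0)+t.max(0))/2,np.ptp(t,0),np.median(t[:,2]))
    A=np.c_[t[:,:2]-t[:,:2].mean(0),np.ones(len(t))]; print(np.linalg.lstsq(A,t[:,2],rcond=None)[0])
s=status.read_state();print(s["ft_force"],s["time"])
```

```text
wrist 2107 [0.47924939 0.25522556 0.10912401] [0.05056119 0.05152622 0.00821204] 0.1110211240433771
[-0.00629763  0.01856558  0.11089388]
side 361 [0.47881293 0.2533858  0.11133209] [0.04981285 0.05217579 0.01254549] 0.11172639073864976
[ 0.01598466 -0.0341772   0.11157581]
[ 0.20422822  0.30863801 -0.00683   ] 17.55
```

View pics/end_wrist.png

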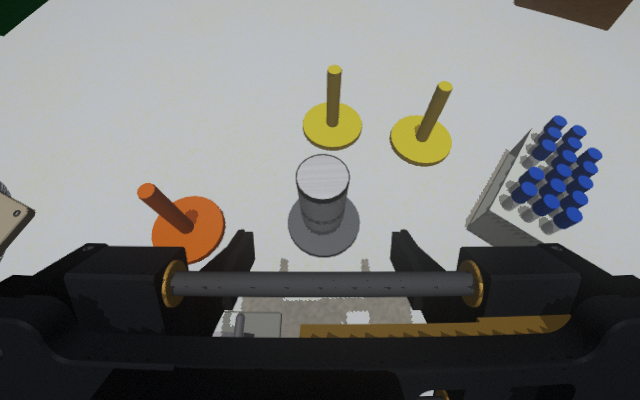

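The final wrist view shows the bucket hanging straight on the grey post, with its top at (323,178). It is level, about 2 mm off centre, and the gripper is clear.

```bash
python3 -c "
from bench import order; print(order.close_job())"
```

```text
the job is handed in; nothing more can be done
None
```

The bucket was laid on the rails and let go, then taken again and hung mouth down on the free grey post: level, about 2 mm off centre, gripper clear; the job is handed in at about 17.5 s, with no verdict shown.

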